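Uncouple the hitch and hold the tongue up

TASK

A trailer coupler sits locked on its tow ball on the grey bench stand: pull the red-headed lock pin up out of the tongue and push it, point down and upright, fully home between the wall and the sprung jaw of the small clip stand, and let go of it there. Then pull the yellow latch handle sideways, away from the coupler, against its spring, and with it pulled lift the tongue until the coupler is about 7 cm up, clear above the ball. Finish there, with the gripper still holding the tongue up and still; leave the multimeter, tape roll, spanner and tin alone.

Things in the scene. Friction and masses are not known exactly. Their poses are not given: they have to be found in the camera images.
- stand: hitch bench, fixed: grey base plate (x -65 to +235, y +-45, 10 mm thick) with a 40 mm steel tow ball, a hinge bracket 200 mm behind it, and a hinged tongue (square steel tube 36 mm wide, top 76 mm above the table). Origin on the table under the ball; x along the tongue from ball to hinge, y to the left of that, z up. Tongue, coupler and latch weigh 0.55 kg: about 4 N to lift at the latch handle
- pin: loose lock pin, 64 mm, 0.04 kg: steel shaft 8 mm thick, 32 mm long, 6 mm of it tapered; red cylindrical head 16 mm thick, 32 mm long. Origin at the point, z towards the head. Starts upright in a hole of the tongue at stand x +55, y 0 mm, head 89.5 to 121.5 mm above the table, resting on the latch strap; draw it 32 mm straight up. While it is in, the latch is blocked
- clip: clip stand, fixed: grey base plate 70 (x) x 80 (y) x 10 mm with an upright aluminium wall (30 mm wide along x, 8 mm thick, top 60 mm above the table, inner face at y 0 looking to +y) and facing it, on the +y side, a black sprung jaw. Origin on the table under the middle of the wall's inner face, z up
- clip_jaw (a joint): sprung jaw, rad: 0 closed (its lip, 28 mm wide, 38 to 44 mm above the table, is 4 mm from the wall), larger = away from the wall; about 0.15 with the 8 mm pin shaft held. Above the lip a flare slopes out to y +11 mm at 59 mm height, so a pin pushed straight down opens the jaw itself: 2 N to start, 5 N squeeze, roughly 10 N of push
- clip_seat (a point): where the pin's point (its origin) is when the pin is fully home: 4 mm from the wall's face, 28 mm above the table, the pin's head resting on the wall's top. Axes as clip. While pushing in, aiming 2 mm farther towards the jaw (+y) keeps the point off the wall's top
- latch_grip (a point): grip point of the yellow upright latch handle, on its axis 113 mm above the table (tongue down), at stand x 0, y -50 mm at the start. The handle is a cylinder 14 mm thick from 89.5 to 127.5 mm above the table, standing on a dark steel latch strap (top at 89.5 mm), with a washer 22 mm across and 3 mm thick round its foot. Moves with latch and tongue
- latch (a joint): latch slide, m: 0 locked (sprung there), grows as the handle is pulled sideways along the stand's -y, at most 0.020; the spring pulls back with 4 N at 0, 8 N at full pull. Its bolt reaches under the ball and stops the coupler from lifting; above 0.0095 the bolt is clear of the ball
- tongue (a joint): tongue hinge, rad: 0 down on the ball, grows as the coupler is lifted, at most 0.6; it falls back when let go. 0.36 lifts the latch handle and coupler by about 70 mm
- hinge (a point): middle of the tongue's hinge, 200 mm behind the ball and 58 mm above the table; the hinge's axis runs along the stand's y
- coupler_rim (a point): middle of the lower rim of the blue coupler hood (64 mm across, top 80 mm and rim 46 mm above the table when down); rises with the tongue
- ball_top (a point): top of the tow ball, 70 mm above the table
- multimeter: dark grey hand multimeter, 148 x 74 x 49 mm; loose bystander, leave it where it is. Origin at the centre of its underside
- tape_roll: black roll of insulating tape, 66 mm across, 19 mm high; loose bystander, leave it where it is. Origin at the centre of its underside
- spanner: steel open-ended spanner, 154 mm long, 7 mm thick; loose bystander, leave it where it is. Origin at the centre of its underside
- tin: round green tin with white lid, 59 mm across, 30 mm high; loose bystander, leave it where it is. Origin at the centre of its underside
Not all that is in view belongs to the job. Of the things like the clip, leave any that is brown, orange or purple; of the rest the larger one is meant.

How it is judged:
By the outcome, as a careful person would: the job done as asked, in the order asked, and still so for the second after the job is handed in, while the arm keeps its last pose, push and grip.
It also fails if it takes over 40 s, if anything falls off the work surface, if the arm or the gripper's body presses on something with over 40 N, if the wrist force passes 120 N, or if a joint passes its speed limit or range.

ROBOT

A 6-joint arm with a two-finger parallel gripper is mounted at the origin on a cart in front of the work surface, level with it; the furniture and walls round the work are solid. World frame = base frame: x ahead of the robot, y to its left, z up, the work surface at z = 0. Lengths are in m, angles in rad, forces in N, time in s.
With the tool pointing down it reaches from about 0.25 to 0.8 m from the base axis. Payload 8.5 kg.
Tool frame: the origin (TCP) lies between the finger pads; the fingertips stand manip.tip_reach ahead of it and the grasp point (between the pads) is the TCP (manip.tip_reach is the distance from the TCP to the fingertips, in m); z points along the fingers, y is the direction in which the jaws open and shut (so a half turn about z gives the same grasp; the last joint's range is limited). The gripper opens to 85 mm and grips with 20 to 120 N. Pads are 22 mm wide; open, the fingers measure 114 mm over their backs; the gripper's body (76 mm by 85 mm) begins 54 mm behind the grasp point. The pads swing forward as they close: fully open they stand 13 mm farther back than shut.
Start: joints at [-1.222, 0.238, -0.013, 1.319, 0, 1.571], TCP at [0.179, -0.493, 0.25] pointing down, gripper open.
Joint ranges: [-2.66, 2.66], [-1.03, 1.9], [-1.14, 1.46], [-1.82, 2.27], [-1.45, 1.34], [-3.14, 3.14]. Speed limits (rad/s): [2.22, 2.22, 2.79, 3.14, 3.14, 3.14].

INTERFACE

Orientations are given as a 3x3 rotation matrix whose columns are the frame's x, y, z axes.
In Python, from cell import manip, grab_frame, get_calibration, order gives the robot as it stands.
- The arm moves only by the tool step_arm, never from a script. Its argument "steps" is a list of rows, each a list of 5 numbers: the shift along the tool's x, y, z in cm, then the turn about the tool's z in rad, then the opening, from 0 (shut) to 1 (fully open). A call has exactly 10 rows; each row shifts and turns the commanded pose from where the row before left it, along the tool's axes as they then stand; what a row does not reach is not made up. A row lasts 1/10 s, in which the tool goes at most 50 mm and 8.59 degrees, less where a joint would pass 70% of its speed; a pose out of reach is approached as far as the arm can. A call with a gripper value outside its range is refused whole. The fingers move at their own pace and stop on an object; the grip force is fixed at half the most. Time passes only in rows, so rows that do not move let the fingers close, or fill a call up. It gives the time, the measured TCP pose, the force and the opening at its end, in the units of the state.
- manip.get_obs(): the state, without advancing time (a new reading comes with each control period).
- grab_frame(name): name is "side" or "top" or "wrist"; returns the picture (480x640x3 uint8, red, green, blue); there is no depth.
- get_calibration(name): a dict with "camera_matrix" (3x3 intrinsics, pixels), "dist_coeffs" ([k1, k2, p1, p2, k3] as OpenCV has them; the pictures are not rectified), "view" (4x4, takes a point from world to camera coordinates). Camera axes: x right, y down, z forward; pixel columns grow to the right and rows downward; lengths in m; the calibration is good to about 2 mm. A picture is of the moment at which its call begins: read the wrist's pose just before it. get_calibration takes no time and is no camera call; for the wrist camera it gives the pose at the moment of the call.
- order.sign_off(): hands the job in, once; it reports no verdict.
The state is a dict: "clock": time; "joints": joint angles; "dq": joint speeds; "effort": joint torques, N m; "tool_pos": TCP position; "tcp_rot": TCP orientation; "contact_force": force on the tool from outside, world axes, zero at the start; "wrist_torque": the same for the moment, N m; "finger_gap": finger opening in m.
Only numpy, scipy, OpenCV 4.12 (cv2) and the standard library are available. Lean on these libraries where they do the work, as an engineer would, in place of code of your own. Each camera call takes 0.05 s, during which the arm holds its last target.

## Working session

There is one attempt and no reset: what is moved stays moved. The work goes in short steps, Python scripts to look and compute and a tool call to move; the robot and the scene stay as the last step left them, time stands still between calls to the robot, and variables do not carry over. Pictures are saved under pics/ and viewed, and the job is handed in when it is done.

Besides the shell and the picture viewer there is one more tool, called after "Request:" as name([rows], argument=value, ...), one row to a line, values as JSON. step_arm: Moves the arm, as the interface text tells. Its arguments: {"type":"object","properties":{"steps":{"type":"array"}},"required":["steps"]}

```bash
ls; mkdir -p pics; python3 - <<'E'
from cell import manip, grab_frame, get_calibration, order
import cv2
for n in ("side","top","wrist"):
    c=get_calibration(n); print(n,c)
    cv2.imwrite(f"pics/{n}0.png",grab_frame(n)[:,:,::-1])
print(manip.get_obs(), manip.tip_reach)
E
```

```text
pics
side {'camera_matrix': array([[476.21339451,   0.        , 315.85033192],
       [  0.        , 476.21339451, 240.51403089],
       [  0.        ,   0.        ,   1.        ]]), 'dist_coeffs': array([-0.11390889,  0.        ,  0.        ,  0.        ,  0.        ]), 'view': array([[-0.99945904, -0.02992638, -0.01363951,  0.5584844 ],
       [-0.00738004,  0.60822921, -0.79372714,  0.32317493],
       [ 0.03204933, -0.7931971 , -0.60812104,  0.67434397],
       [ 0.        ,  0.        ,  0.        ,  1.        ]])}
top {'camera_matrix': array([[463.63335013,   0.        , 315.4201566 ],
       [  0.        , 463.63335013, 242.31449342],
       [  0.        ,   0.        ,   1.        ]]), 'dist_coeffs': array([-0.08286533,  0.        ,  0.        ,  0.        ,  0.        ]), 'view': array([[-0.01973854, -0.99979612,  0.0042554 , -0.36296373],
       [-0.98973787,  0.01893713, -0.14163451,  0.58000816],
       [ 0.14152505, -0.00700739, -0.98990987,  1.00061884],
       [ 0.        ,  0.        ,  0.        ,  1.        ]])}
wrist {'camera_matrix': array([[346.25367026,   0.    
[... 586 characters left out ...]
5e-06,  1.57079755e+00]), 'dq': array([-2.23558386e-05, -3.02765614e-03,  1.54415590e-03,  1.28631404e-04,
       -1.52624887e-03,  5.74979975e-04]), 'effort': array([-8.63505520e-04, -5.39077091e+01,  3.46598375e+01,  1.45181906e-02,
        6.03902976e-06,  3.65109304e-05]), 'tool_pos': array([ 0.17934316, -0.49310247,  0.24982818]), 'tcp_rot': array([[ 9.39775354e-01,  3.41792558e-01, -3.62014479e-04],
       [ 3.41792749e-01, -9.39774797e-01,  1.02368531e-03],
       [ 9.67593627e-06, -1.08576815e-03, -9.99999411e-01]]), 'contact_force': array([ 0.25086309, -1.12438237,  0.30464568]), 'wrist_torque': array([-0.03164231,  0.00872157,  0.02760731]), 'finger_gap': 0.08515339915029935} 0.019
```

View pics/side0.png

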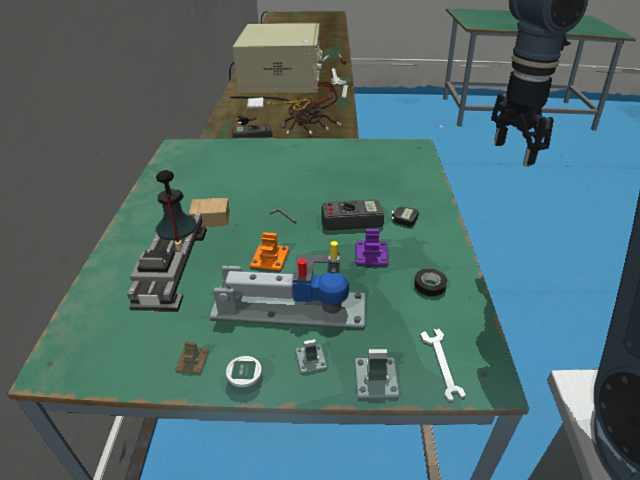

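View pics/top0.png

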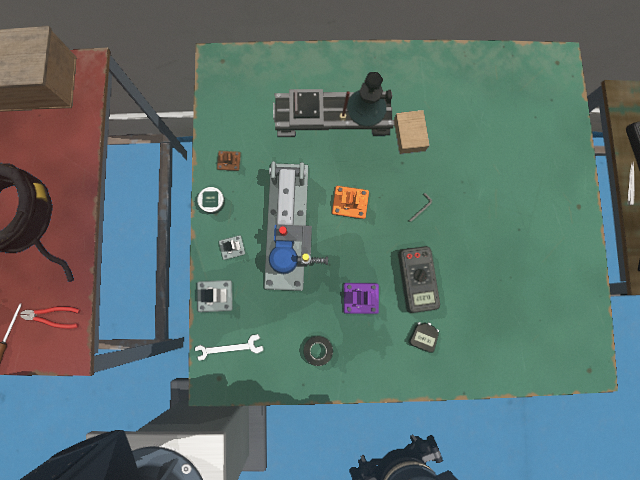

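View pics/wrist0.png

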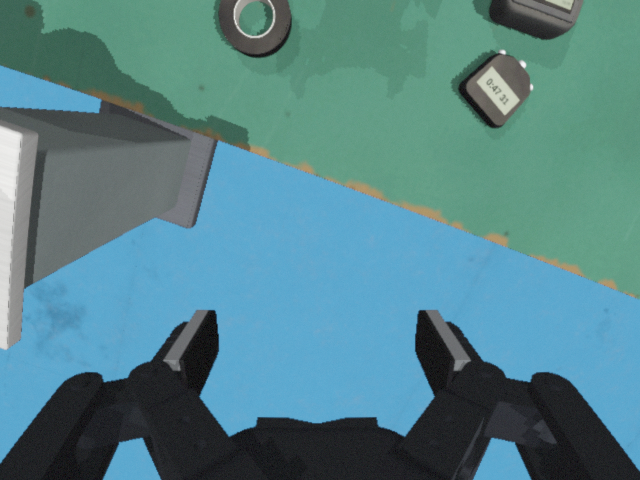

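Clip candidates (side view): orange (269,252), purple (372,248), brown (192,357), small grey (311,355), large grey (377,375). The brown, orange and purple ones are excluded, and of the two greys the larger, at (377,375) / top (214,296), is meant. I'll confirm it in an enlarged crop.

```bash
python3 - <<'E'
import cv2, numpy as np
s=cv2.imread("pics/side0.png"); t=cv2.imread("pics/top0.png")
a=cv2.resize(s[330:410,290:420],None,fx=6,fy=6,interpolation=cv2.INTER_CUBIC); cv2.imwrite("pics/c_side_clip.png",a)
a=cv2.resize(t[220:330,180:270],None,fx=5,fy=5,interpolation=cv2.INTER_CUBIC); cv2.imwrite("pics/c_top_clip.png",a)
a=cv2.resize(t[155:300,250:340],None,fx=4,fy=4,interpolation=cv2.INTER_CUBIC); cv2.imwrite("pics/c_top_st.png",a)
a=cv2.resize(s[230:335,205:375],None,fx=4.5,fy=4.5,interpolation=cv2.INTER_CUBIC); cv2.imwrite("pics/c_side_st.png",a)
E
```

```text
(no output)
```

View pics/c_side_clip.png

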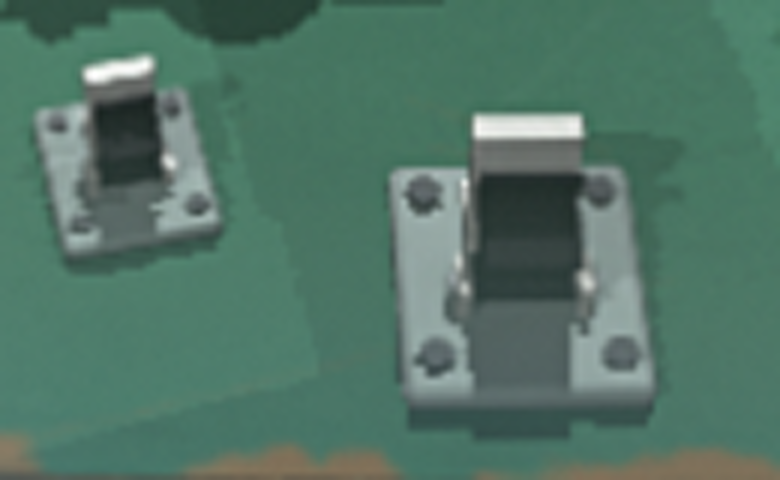

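View pics/c_top_clip.png

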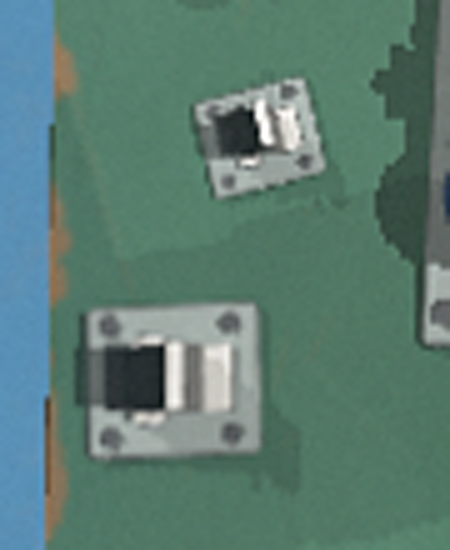

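View pics/c_top_st.png

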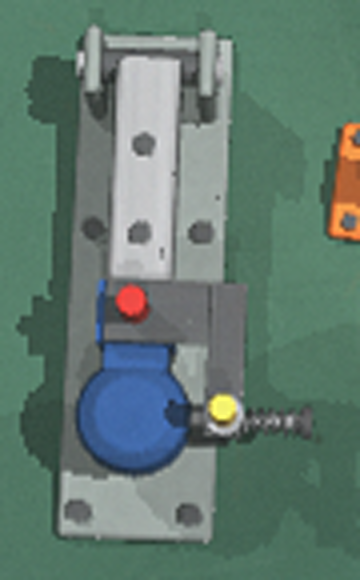

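View pics/c_side_st.png

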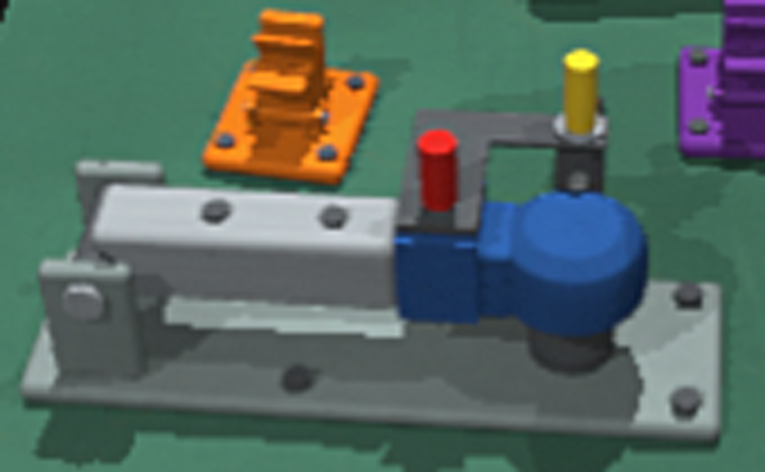

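The enlarged crop confirms the larger grey clip: bright wall, black jaw on its camera-near (+y) side. Next I fit the stand and clip poses from both views.

```bash
cat > h.py <<'E'
import numpy as np, cv2
from scipy.optimize import least_squares
from cell import manip, grab_frame, get_calibration, order
def proj(cal,P):
    P=np.atleast_2d(np.asarray(P,float)); V=cal["view"]
    return cv2.projectPoints(P,cv2.Rodrigues(V[:3,:3])[0],V[:3,3],cal["camera_matrix"],cal["dist_coeffs"])[0][:,0]
def place(p,L):
    c,s=np.cos(p[2]),np.sin(p[2]); L=np.atleast_2d(L)
    return np.c_[p[0]+c*L[:,0]-s*L[:,1],p[1]+s*L[:,0]+c*L[:,1],L[:,2]]
E
python3 - <<'E'
from h import *
T=get_calibration("top");S=get_calibration("side")
def run(obs,x0,name,off=False):
    def r(p):
        o=[]
        for cal,L,uv in obs:
            L=np.array(L,float)/1000
            if off and L[2]<0.02: L=L+[0,p[3],0]
            o.append(proj(cal,place(p,L))[0]-uv)
        return np.concatenate(o)
    f=least_squares(r,x0,loss="soft_l1"); print(name,f.x.round(4)); print(f.fun.reshape(-1,2).round(1).tolist()); return f.x
ts=lambda u,v:np.array([250+u/4,155+v/4]); ss=lambda u,v:np.array([205+u/4.5,230+v/4.5])
tc=lambda u,v:np.array([180+u/5,220+v/5]); sc=lambda u,v:np.array([290+u/6,330+v/6])
run([(T,(-65,45,10),ts(58,538)),(T,(-65,-45,10),ts(212,540)),(T,(235,-45,10),ts(231,40)),
 (S,(-65,45,10),ss(719,425)),(S,(-65,-45,10),ss(720,285)),(S,(235,45,10),ss(25,393)),
 (T,(55,0,121.5),ts(131,300)),(S,(55,0,121.5),ss(437,141)),(T,(0,-50,127.5),ts(223,408)),(S,(0,-50,127.5),ss(581,60))],[.55,-.25,0],"stand")
run([(T,(35,40,10),tc(86,305)),(T,(35,-40,10),tc(260,303)),(T,(-35,-40,10),tc(262,455)),(T,(-35,40,10),tc(89,457)),
 (S,(35,-40,10),sc(390,170)),(S,(-35,-40,10),sc(625,168)),(S,(-35,40,10),sc(653,393)),(S,(35,40,10),sc(405,397)),
 (S,(15,-8,60),sc(474,116)),(S,(-15,-8,60),sc(582,116)),(S,(-15,0,60),sc(582,138)),(S,(15,0,60),sc(474,138))],[.45,-.1,0,0],"clip",True)
E
```

```text
stand [ 0.5347 -0.3024 -0.0494]
[[-0.7, -0.6], [0.1, 0.1], [-0.4, -1.4], [1.5, 0.2], [1.2, -1.9], [-1.4, -0.8], [-0.5, -0.4], [0.8, -0.5], [-0.4, -0.8], [0.6, -0.8]]
clip [ 0.4603 -0.1463  0.0177  0.0069]
[[-0.7, -0.8], [-1.0, -1.5], [-0.9, -1.3], [-1.1, -0.5], [-0.2, -1.7], [0.6, -1.7], [1.4, -0.3], [-0.3, -0.6], [-0.0, -0.1], [0.2, -0.2], [0.7, -0.0], [0.3, 0.1]]
```

Request:
step_arm([
  [0,0,0,0.133,1],
  [0,0,0,0.133,1],
  [0,0,0,0.132,1],
  [4,-2.4,0,0,1],
  [4,-2.4,0,0,1],
  [4,-2.4,0,0,1],
  [4,-2.4,0,0,1],
  [4,-2.4,0,0,1],
  [4,-2.4,0,0,1],
  [4,-2.4,0,0,1],
])

```text
clock: 1.15
tool_pos: [0.4688, -0.338, 0.2501]
tcp_rot: [[0.999, -0.049, -0.0], [-0.049, -0.999, 0.0], [-0.0, -0.0, -1.0]]
contact_force: [0.0, -0.5, 0.7]
finger_gap: 0.0855
```

Request:
step_arm([
  [3,-2,0,0,1],
  [3,-2,0,0,1],
  [0,0,0,0,1],
  [0,0,0,0,1],
  [0,0,0,0,1],
  [0,0,0,0,1],
  [0,0,0,0,1],
  [0,0,0,0,1],
  [0,0,0,0,1],
  [0,0,0,0,1],
])

```text
clock: 2.15
tool_pos: [0.5291, -0.3025, 0.2504]
tcp_rot: [[0.999, -0.049, 0.0], [-0.049, -0.999, 0.0], [0.0, -0.0, -1.0]]
contact_force: [-0.2, -0.2, -0.6]
finger_gap: 0.086
```

```bash
python3 - <<'E'
from h import *
o=manip.get_obs();print(o["clock"],o["tool_pos"].round(4),o["tcp_rot"].round(4).tolist(),o["contact_force"].round(2))
c=get_calibration("wrist"); im=grab_frame("wrist")[:,:,::-1].copy(); cv2.imwrite("pics/w1.png",im)
V=c["view"];print((-V[:3,:3].T@V[:3,3]).round(4))
st=[.5347,-.3024,-.0494]; cl=[.4603,-.1463,.0177]
for p,L in ((st,[[.055,0,.1215],[0,-.05,.1275],[0,-.05,.113],[.055,0,.0895]]),(cl,[[.015,-.008,.06],[-.015,-.008,.06],[-.015,0,.06],[.015,0,.06]])):
    for uv in proj(c,place(p,L)):
        print(uv.round(1)); 
        if 0<uv[0]<640 and 0<uv[1]<480: cv2.drawMarker(im,tuple(int(round(v)) for v in uv),(255,255,0),0,10)
cv2.imwrite("pics/w1m.png",im)
E
```

```text
2.15 [ 0.5291 -0.3025  0.2504] [[0.9988, -0.0495, 0.0], [-0.0495, -0.9988, 0.0001], [0.0, -0.0001, -1.0]] [-0.24 -0.22 -0.65]
[ 0.6082 -0.3075  0.3751]
[314.5 159.7]
[381.4 235.7]
[378.2 230.5]
[314.7 156.7]
[170.3 280.1]
[176.2 306.8]
[168.8 307.2]
[162.7 280.6]
```

View pics/w1m.png

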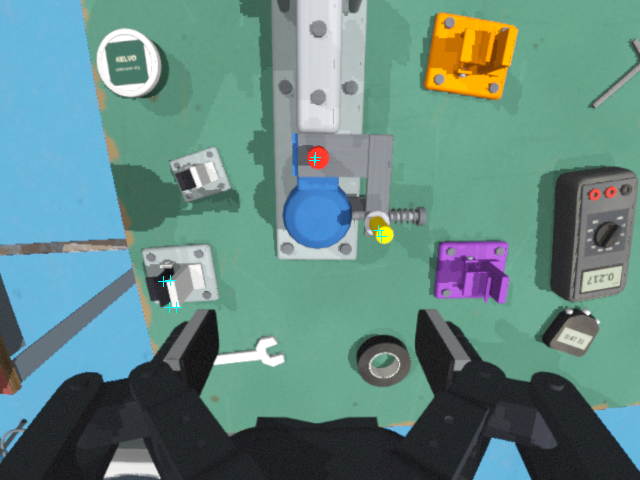

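Wrist view shows pin head near (318,157), yellow handle top (384,236), large grey clip wall at (185,285). Enlarging to refine.

```bash
python3 - <<'E'
import cv2
im=cv2.imread("pics/w1.png")
for n,(u0,v0,u1,v1),f in (("a",(265,120,435,270),4.5),("b",(135,235,225,310),8)):
    a=cv2.resize(im[v0:v1,u0:u1],None,fx=f,fy=f,interpolation=cv2.INTER_CUBIC)
    cv2.imwrite(f"pics/w1{n}.png",a)
E
```

```text
(no output)
```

View pics/w1a.png

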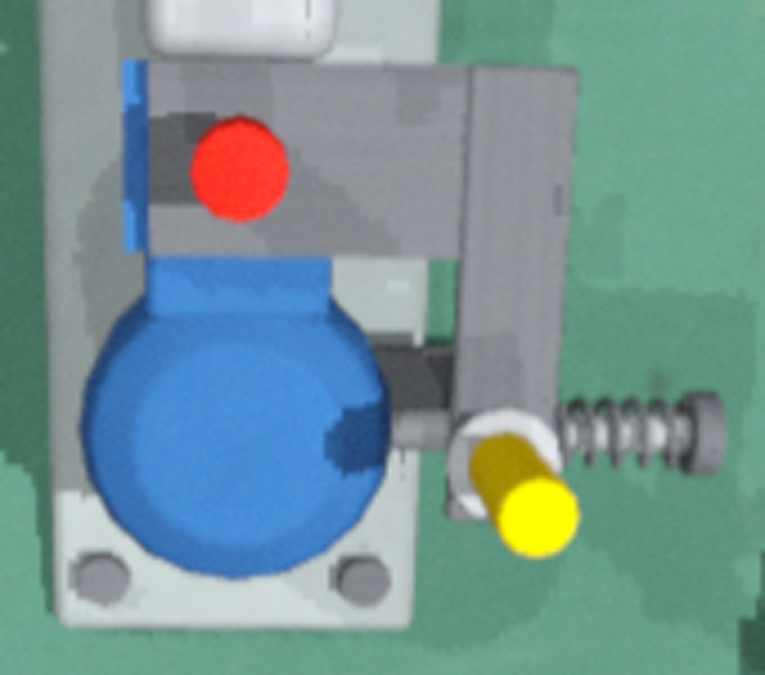

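View pics/w1b.png

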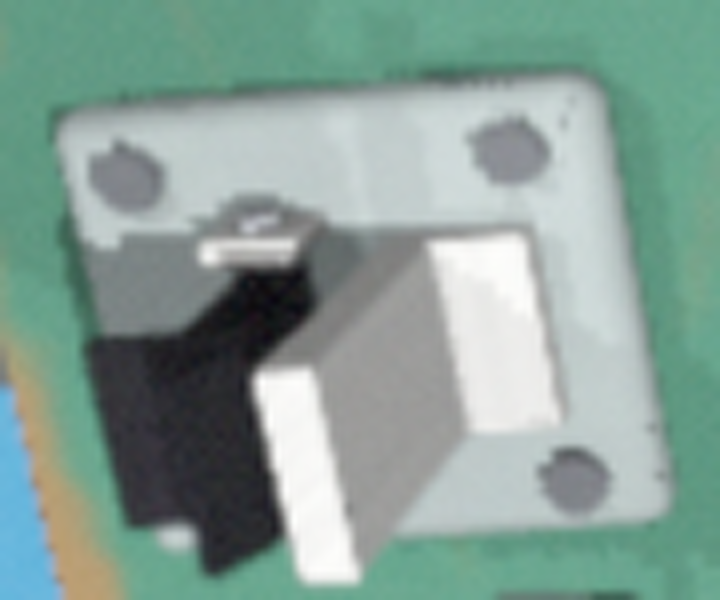

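```bash
cat > fit.py <<'E'
from h import *
T=get_calibration("top");S=get_calibration("side");W=get_calibration("wrist")
ts=lambda u,v:np.array([250+u/4,155+v/4]); ss=lambda u,v:np.array([205+u/4.5,230+v/4.5])
tc=lambda u,v:np.array([180+u/5,220+v/5]); sc=lambda u,v:np.array([290+u/6,330+v/6])
wa=lambda u,v:np.array([265+u/4.5,120+v/4.5]); wb=lambda u,v:np.array([135+u/8,235+v/8])
ob=[(0,T,(-65,45,10),ts(58,538)),(0,T,(-65,-45,10),ts(212,540)),(0,T,(235,-45,10),ts(231,40)),
 (0,S,(-65,45,10),ss(719,425)),(0,S,(-65,-45,10),ss(720,285)),(0,S,(235,45,10),ss(25,393)),
 (0,T,(55,0,121.5),ts(131,300)),(0,S,(55,0,121.5),ss(437,141)),(0,T,(0,-50,127.5),ts(223,408)),(0,S,(0,-50,127.5),ss(581,60)),
 (0,W,(55,0,121.5),wa(240,168)),(0,W,(0,-50,127.5),wa(537,515)),(0,W,(-65,45,10),wa(58,628)),(0,W,(-65,-45,10),wa(412,628)),
 (1,T,(35,40,10),tc(86,305)),(1,T,(35,-40,10),tc(260,303)),(1,T,(-35,-40,10),tc(262,455)),(1,T,(-35,40,10),tc(89,457)),
 (1,S,(35,-40,10),sc(390,170)),(1,S,(-35,-40,10),sc(625,168)),(1,S,(-35,40,10),sc(653,393)),(1,S,(35,40,10),sc(405,397)),
 (1,S,(15,-8,60),sc(474,116)),(1,S,(-15,-8,60),sc(582,116)),(1,S,(-15,0,60),sc(582,138)),(1,S,(15,0,60),sc(474,138)),
 (1,W,(15,0,60),wb(255,375)),(1,W,(15,-8,60),wb(315,370)),(1,W,(-15,-8,60),wb(360,580)),(1,W,(-15,0,60),wb(300,580)),
 (1,W,(35,40,10),wb(58,110)),(1,W,(35,-40,10),wb(605,75)),(1,W,(-35,-40,10),wb(672,520)),]
cams=[T,S,W]
def r(p):
    o=[]
    for k,cal,L,uv in ob:
        L=np.array(L,float)/1000
        if k and L[2]<.02: L=L+[0,p[6],0]
        P=place(p[:3] if k==0 else p[3:6],L)
        i=[j for j in range(3) if cams[j] is cal][0]
        o.append((proj(cal,P+p[7+3*i:10+3*i])[0]-uv)/.6)
    return np.concatenate(o+[p[7:]/.0015])
f=least_squares(r,[.5347,-.3024,-.0494,.46,-.146,.018,.007]+[0]*9,loss="soft_l1",x_scale=.01)
print(f.x.round(4)); J=f.jac;print(np.sqrt(np.diag(np.linalg.inv(J.T@J))).round(4))
for k,e in zip(ob,(f.fun[:-9]*.6).reshape(-1,2).round(1)): print(k[0],[n for n,c in zip("TSW",cams) if c is k[1]][0],k[2],e)
o=manip.get_obs(); 
R=o["tcp_rot"];p=o["tool_pos"]
print("tips",proj(W,[p+R@np.array([0,s*.0425,.006]) for s in(-1,1)]).round(1), proj(W,[p]))
st,cl=f.x[:3],f.x[3:6]
print("pin",place(st,[.055,0,0])," latch",place(st,[0,-.05,0]),"hinge",place(st,[.2,0,0]),"seat",place(cl,[0,.004,0]))
E
python3 fit.py
```

```text
[ 5.356e-01 -3.036e-01 -5.280e-02  4.592e-01 -1.488e-01  9.200e-03
  7.100e-03 -1.600e-03  4.000e-04 -8.000e-04  1.000e-03  6.000e-04
 -3.000e-03  3.000e-04 -1.200e-03 -7.000e-04]
[0.0012 0.0013 0.0038 0.0012 0.0013 0.0071 0.0006 0.0012 0.0012 0.0017
 0.0012 0.0014 0.0018 0.0011 0.0012 0.001 ]
0 T (-65, 45, 10) [-0.4 -0.4]
0 T (-65, -45, 10) [0.4 0.5]
0 T (235, -45, 10) [ 0.3 -1. ]
0 S (-65, 45, 10) [0.3 1.1]
0 S (-65, -45, 10) [ 0.2 -1. ]
0 S (235, 45, 10) [-2.  -0.3]
0 T (55, 0, 121.5) [ 0. -0.]
0 S (55, 0, 121.5) [-0.2  0.5]
0 T (0, -50, 127.5) [ 0.  -0.3]
0 S (0, -50, 127.5) [-0.4  0.2]
0 W (55, 0, 121.5) [-0.2  0.5]
0 W (0, -50, 127.5) [ 0.3 -0.4]
0 W (-65, 45, 10) [-0.6  0.3]
0 W (-65, -45, 10) [0.5 0.6]
1 T (35, 40, 10) [0.3 0.2]
1 T (35, -40, 10) [ 0.  -0.3]
1 T (-35, -40, 10) [-0.2  0. ]
1 T (-35, 40, 10) [-0.4  0.4]
1 S (35, -40, 10) [-0.1 -1.6]
1 S (-35, -40, 10) [ 0.6 -1.2]
1 S (-35, 40, 10) [0.9 0. ]
1 S (35, 40, 10) [-0.6 -0.6]
1 S (15, -8, 60) [-0.2  0.1]
1 S (-15, -8, 60) [0.  0.1]
1 S (-15, 0, 60) [0.5 0.3]
1 S (15, 0, 60) [0.2 0.3]
1 W (15, 0, 60) [ 0. -1.]
1 W (15, -8, 60) [ 0.2 -0.7]
1 W (-15, -8, 60) [ 0.1 -0.4]
1 W (-15, 0, 60) [ 0.1 -0.1]
1 W (35, 40, 10) [-0.9 -0. ]
1 W (35, -40, 10) [-0.6  0.5]
1 W (-35, -40, 10) [0.3 1. ]
tips [[216.1 324.9]
 [412.  325. ]] [[313.87787019 333.05356638]]
pin [[ 0.59055157 -0.30651825  0.        ]]  latch [[ 0.53298864 -0.35354493  0.        ]] hinge [[ 0.73534937 -0.31417319  0.        ]] seat [[ 0.45920084 -0.14480292  0.        ]]
```

Request:
step_arm([
  [3.1,0.05,0,0,1],
  [3.05,0.05,0,0,1],
  [0,0,3,0,1],
  [0,0,3,0,1],
  [0,0,3,0,1],
  [0,0,2.5,0,1],
  [0,0,1.5,0,1],
  [0,0,0.8,0,1],
  [0,0,0,0,1],
  [0,0,0,0,0.6],
])

```text
clock: 3.2
tool_pos: [0.591, -0.3065, 0.1131]
tcp_rot: [[0.999, -0.049, 0.001], [-0.049, -0.999, -0.0], [0.001, 0.0, -1.0]]
contact_force: [0.3, -0.4, 0.4]
finger_gap: 0.0732
```

```bash
python3 - <<'E'
from h import *
o=manip.get_obs();print(o["clock"],o["tool_pos"].round(4),o["contact_force"].round(2),o["finger_gap"])
im=grab_frame("wrist")[:,:,::-1].copy(); cv2.imwrite("pics/w2.png",im)
s=grab_frame("side")[:,:,::-1]; cv2.imwrite("pics/s2.png",cv2.resize(s[180:340,200:400],None,fx=4,fy=3.75))
E
```

```text
3.2 [ 0.591  -0.3065  0.1131] [ 0.34 -0.45  0.41] 0.07321382304052926
```

View pics/w2.png

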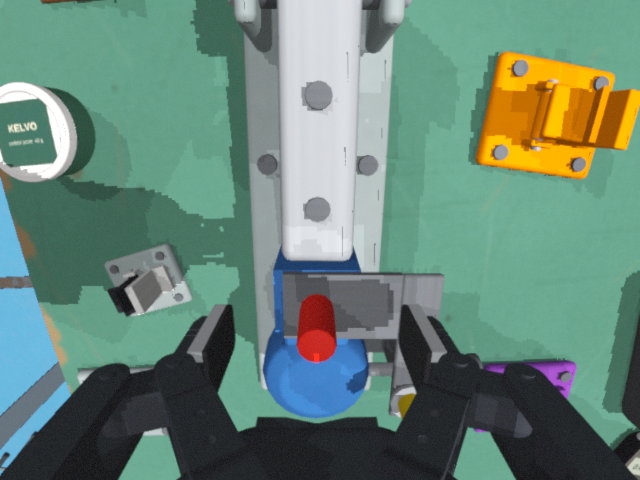

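View pics/s2.png

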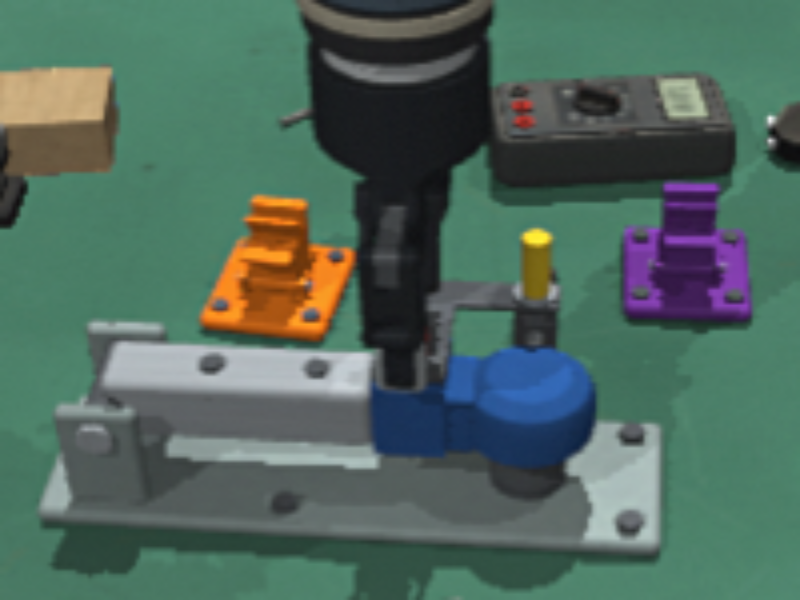

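Pin head (318,335) is centred between the pads; handle and hood clear. Close.

Request:
step_arm([
  [0,0,0,0,0],
  [0,0,0,0,0],
  [0,0,0,0,0],
  [0,0,0,0,0],
  [0,0,0,0,0],
  [0,0,0,0,0],
  [0,0,0,0,0],
  [0,0,0,0,0],
  [0,0,0,0,0],
  [0,0,0,0,0],
])

```text
clock: 4.3
tool_pos: [0.5908, -0.3065, 0.1128]
tcp_rot: [[0.999, -0.049, 0.001], [-0.049, -0.999, -0.0], [0.001, 0.0, -1.0]]
contact_force: [-0.8, 1.1, 6.1]
finger_gap: 0.0142
```

Request:
step_arm([
  [0,0,-0.5,0,0],
  [0,0,-1,0,0],
  [0,0,-1,0,0],
  [0,0,-1,0,0],
  [0,0,-1,0,0],
  [0,0,-1.5,0,0],
  [0,0,-2,0,0],
  [0,0,0,0,0],
  [0,0,0,0,0],
  [0,0,0,0,0],
])

```text
clock: 5.3
tool_pos: [0.5902, -0.3062, 0.1915]
tcp_rot: [[0.999, -0.049, -0.001], [-0.049, -0.999, 0.001], [-0.001, -0.001, -1.0]]
contact_force: [0.6, -0.9, -0.6]
finger_gap: 0.014
```

```bash
python3 - <<'E'
from h import *
o=manip.get_obs();print(o["clock"],o["tool_pos"].round(4),o["contact_force"].round(2),o["finger_gap"])
im=grab_frame("wrist")[:,:,::-1].copy(); cv2.imwrite("pics/w3.png",im)
s=grab_frame("side")[:,:,::-1]; cv2.imwrite("pics/s3.png",cv2.resize(s[160:320,220:420],None,fx=4,fy=3.75))
E
```

```text
5.3 [ 0.5902 -0.3062  0.1915] [ 0.57 -0.9  -0.64] 0.014029813041893465
```

View pics/w3.png

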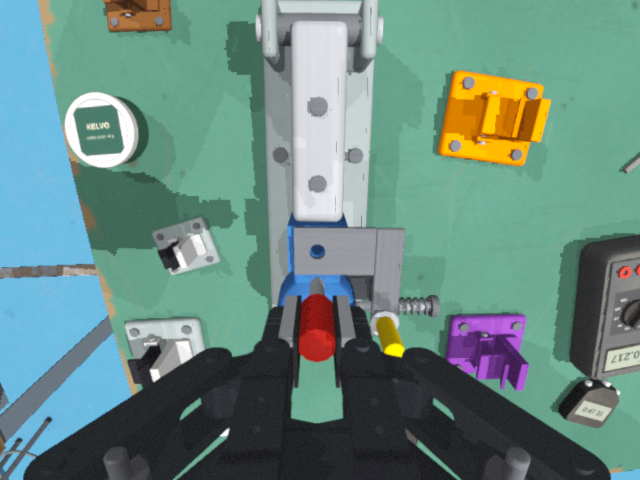

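View pics/s3.png

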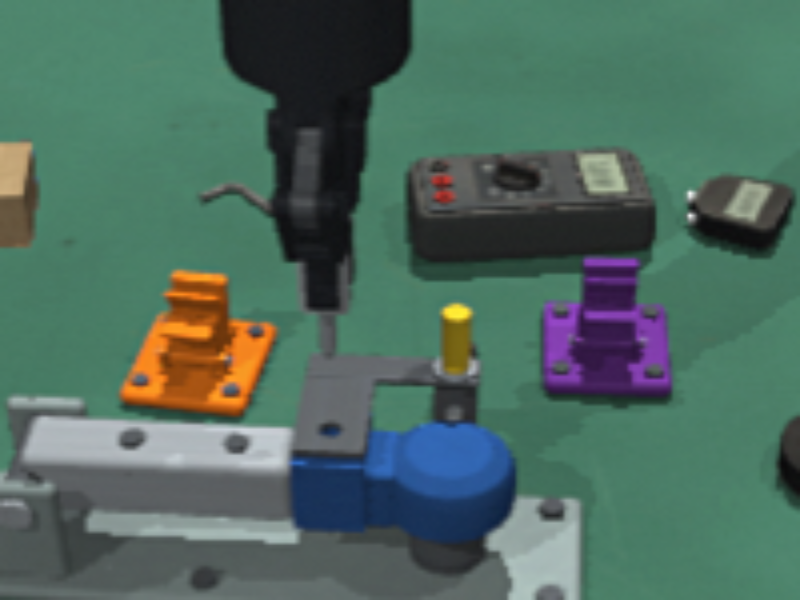

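Pin is out and upright. Carry it to above the clip.

Request:
step_arm([
  [-1,-1.2,0,0,0],
  [-2.3,-2.6,0,0,0],
  [-2.8,-3.1,0,0,0],
  [-2.8,-3.1,0,0,0],
  [-2.3,-2.6,0,0,0],
  [-1.7,-1.9,0,0,0],
  [-1,-1.17,0,0,0],
  [0,0,1.5,0,0],
  [0,0,1.5,0,0],
  [0,0,0,0,0],
])

```text
clock: 6.4
tool_pos: [0.4587, -0.1428, 0.1607]
tcp_rot: [[0.999, -0.049, -0.003], [-0.049, -0.999, 0.001], [-0.003, -0.001, -1.0]]
contact_force: [0.5, 0.7, -0.4]
finger_gap: 0.0143
```

Request:
step_arm([
  [0,0,0,0,0],
  [0,0,0,0,0],
  [0,0,0,0,0],
  [0,0,0,0,0],
  [0,0,0,0,0],
  [0,0,0,0,0],
  [0,0,0,0,0],
  [0,0,0,0,0],
  [0,0,0,0,0],
  [0,0,0,0,0],
])

```text
clock: 7.4
tool_pos: [0.4595, -0.143, 0.1623]
tcp_rot: [[0.999, -0.049, -0.0], [-0.049, -0.999, 0.0], [-0.0, -0.0, -1.0]]
contact_force: [0.6, -0.9, -0.0]
finger_gap: 0.0148
```

```bash
python3 - <<'E'
from h import *
o=manip.get_obs();p=o["tool_pos"];R=o["tcp_rot"];print(o["clock"],p.round(4),o["contact_force"].round(2),o["finger_gap"])
im=grab_frame("wrist")[:,:,::-1].copy(); cv2.imwrite("pics/w4.png",im)
s=grab_frame("side")[:,:,::-1]; cv2.imwrite("pics/s4.png",cv2.resize(s[280:410,320:450],None,fx=5,fy=4.6,interpolation=cv2.INTER_CUBIC))
W=get_calibration("wrist");S=get_calibration("side");cl=[.4592,-.1488,.0092]
pt=p+R@np.array([0,0,.0553])
for n,c,b in(("S",S,[.001,.0006,-.003]),("W",W,[.0003,-.0012,-.0007])):
    print(n,"wall",proj(c,place(cl,[[.015,-.008,.06],[-.015,-.008,.06],[-.015,0,.06],[.015,0,.06]])+b).round(1).tolist(),"pt",proj(c,pt+b))
E
```

```text
7.4 [ 0.4595 -0.143   0.1623] [ 0.64 -0.9  -0.05] 0.01482427258855261
S wall [[368.9, 349.5], [387.1, 349.5], [387.5, 353.3], [369.2, 353.3]] pt [[380.56703934 336.95288553]]
W wall [[335.6, 229.7], [337.3, 270.4], [326.1, 271.0], [323.9, 230.3]] pt [[316.61525535 278.2013247 ]]
```

View pics/w4.png

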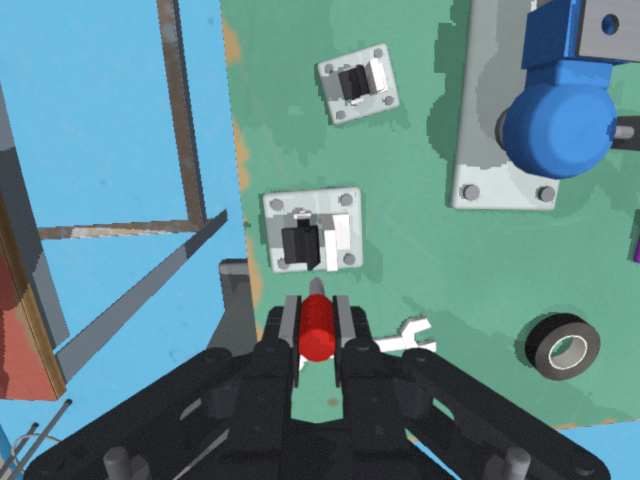

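View pics/s4.png

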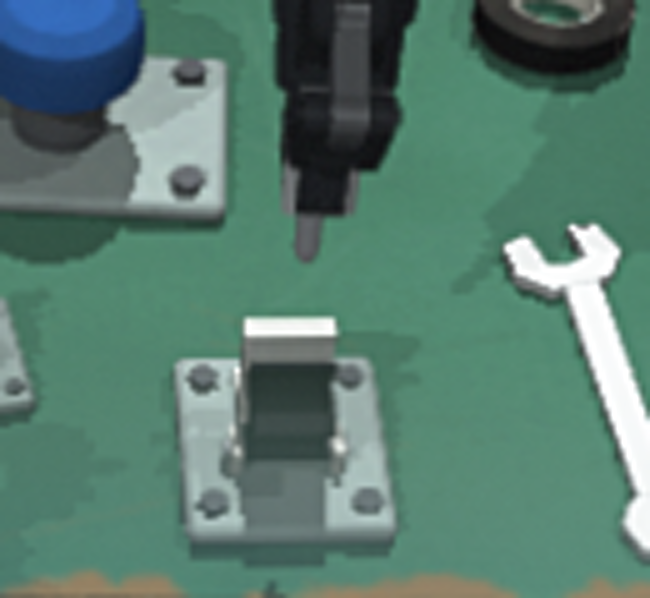

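```bash
python3 - <<'E'
import cv2
im=cv2.imread("pics/w4.png")
cv2.imwrite("pics/w4c.png",cv2.resize(im[180:310,260:370],None,fx=5,fy=4.6,interpolation=cv2.INTER_CUBIC))
E
```

```text
(no output)
```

View pics/w4c.png

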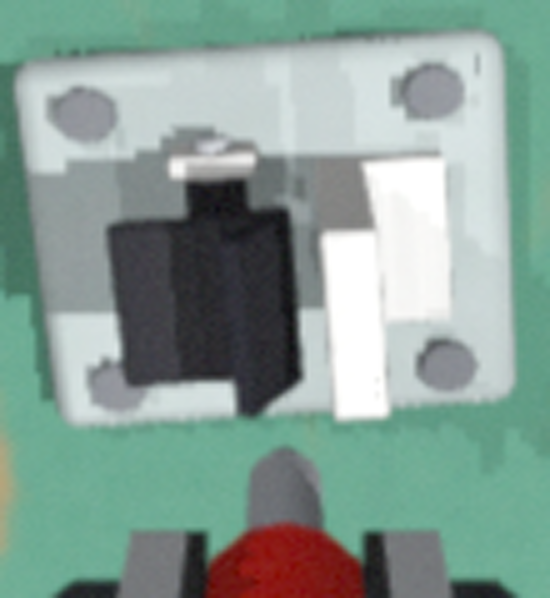

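Request:
step_arm([
  [0,0,1.5,0,0],
  [0,0,1.5,0,0],
  [0,0,1,0,0],
  [0,0,0.6,0,0],
  [0,0,0.6,0,0],
  [0,0,0.4,0,0],
  [0,0,0.4,0,0],
  [0,0,0,0,0],
  [0,0,0,0,0],
  [0,0,0,0,0],
])

```text
clock: 8.5
tool_pos: [0.4596, -0.1432, 0.1026]
tcp_rot: [[0.999, -0.049, 0.0], [-0.049, -0.999, -0.0], [0.0, 0.0, -1.0]]
contact_force: [-0.4, -3.1, -0.6]
finger_gap: 0.0143
```

Request:
step_arm([
  [0,0,0.3,0,0],
  [0,0,0.3,0,0],
  [0,0.05,0.3,0,0],
  [0,0.05,0.3,0,0],
  [0,0,0.3,0,0],
  [0,0,0.2,0,0],
  [0,0,0.1,0,0],
  [0,0,0,0,0],
  [0,0,0,0,0],
  [0,0,0,0,0],
])

```text
clock: 9.5
tool_pos: [0.4591, -0.1439, 0.084]
tcp_rot: [[0.999, -0.049, -0.001], [-0.049, -0.999, 0.0], [-0.001, -0.0, -1.0]]
contact_force: [-0.8, -4.9, -1.3]
finger_gap: 0.0143
```

```bash
python3 - <<'E'
from h import *
o=manip.get_obs();print(o["clock"],o["tool_pos"].round(4),o["contact_force"].round(2),o["wrist_torque"].round(2),o["finger_gap"])
s=grab_frame("side")[:,:,::-1]; cv2.imwrite("pics/s5.png",cv2.resize(s[310:410,330:430],None,fx=6,fy=6,interpolation=cv2.INTER_CUBIC))
E
```

```text
9.5 [ 0.4591 -0.1439  0.084 ] [-0.78 -4.91 -1.32] [-1.07 -0.03  0.04] 0.014258494319965656
```

View pics/s5.png

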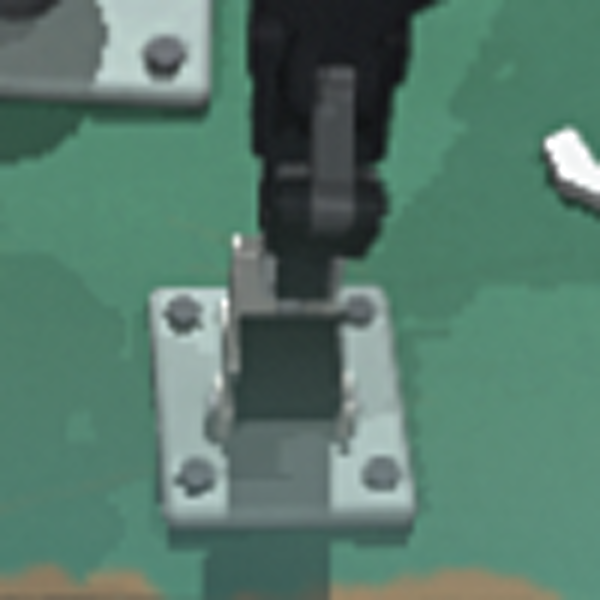

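Request:
step_arm([
  [0,0.03,0.06,0,0],
  [0,0.03,0.06,0,0],
  [0,0,0.06,0,0],
  [0,0,0.06,0,0],
  [0,0,0,0,0],
  [0,0,0,0,0],
  [0,0,0,0,0],
  [0,0,0,0,0],
  [0,0,0,0,0],
  [0,0,0,0,0],
])

```text
clock: 10.55
tool_pos: [0.4595, -0.1446, 0.083]
tcp_rot: [[0.999, -0.049, 0.001], [-0.049, -0.999, -0.0], [0.001, 0.0, -1.0]]
contact_force: [-3.3, -2.9, 14.5]
finger_gap: 0.0143
```

Contact at the expected depth (z 0.083, 14.5 N up): head on wall top. A little more push, release, then look.

Request:
step_arm([
  [0,0,0.05,0,0],
  [0,0,0,0,0],
  [0,0,0,0,0.3],
  [0,0,0,0,0.6],
  [0,0,0,0,0.6],
  [0,0,0,0,0.6],
  [0,0,-1,0,0.8],
  [0,0,-2,0,0.8],
  [0,0,-3,0,0.8],
  [0,0,-3,0,0.8],
])

```text
clock: 11.55
tool_pos: [0.4591, -0.1444, 0.1728]
tcp_rot: [[0.999, -0.049, -0.001], [-0.049, -0.999, 0.0], [-0.001, -0.0, -1.0]]
contact_force: [0.8, 0.2, 0.2]
finger_gap: 0.0684
```

Request:
step_arm([
  [0,0,-1,0,0.9],
  [0,0,-1,0,1],
  [-1,0,0,0,1],
  [-2,0,0,0,1],
  [-2,0,0,0,1],
  [0,0,0,0,1],
  [0,0,0,0,1],
  [0,0,0,0,1],
  [0,0,0,0,1],
  [0,0,0,0,1],
])

```text
clock: 12.55
tool_pos: [0.4099, -0.1421, 0.1912]
tcp_rot: [[0.999, -0.049, -0.0], [-0.049, -0.999, 0.0], [-0.0, -0.0, -1.0]]
contact_force: [0.7, -1.0, -0.8]
finger_gap: 0.0849
```

```bash
python3 - <<'E'
from h import *
o=manip.get_obs();print(o["clock"],o["tool_pos"].round(4),o["contact_force"].round(2),o["wrist_torque"].round(2),o["finger_gap"])
s=grab_frame("side")[:,:,::-1]; a=cv2.resize(s[310:410,330:430],None,fx=4,fy=4,interpolation=cv2.INTER_CUBIC)
W=get_calibration("wrist");w=grab_frame("wrist")[:,:,::-1]; cv2.imwrite("pics/w6.png",w)
S=get_calibration("side")
cl=[.4592,-.1488,.0092]
print(proj(S,place(cl,[[0,.004,.092],[0,.004,.06]])+[.001,.0006,-.003]),proj(W,place(cl,[[0,.004,.092],[0,.004,.06]])+[.0003,-.0012,-.0007]))
cv2.imwrite("pics/s6.png",a)
E
```

```text
12.55 [ 0.4099 -0.1421  0.1912] [ 0.73 -1.01 -0.8 ] [-0.02 -0.07 -0.02] 0.08494553322001219
[[379.98592037 342.34617172]
 [378.54533365 355.22866616]] [[317.07912935 180.06289382]
 [317.02476205 174.30619582]]
```

View pics/s6.png

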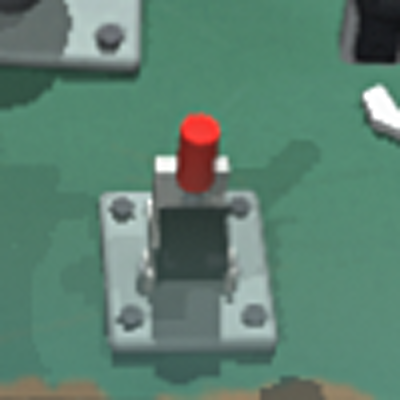

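View pics/w6.png

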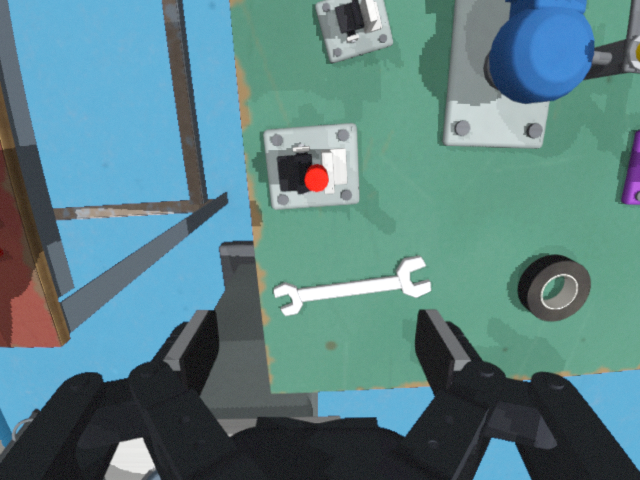

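Pin home and upright (head top at side (380,342), exactly the predicted spot). Now the latch handle.

Request:
step_arm([
  [1.2,1.9,0,0,1],
  [2.2,3.4,0,0,1],
  [2.4,3.7,0,0,1],
  [2.4,3.7,0,0,1],
  [2.2,3.4,0,0,1],
  [1.7,2.5,0,0,1],
  [1.24,1.9,0,0,1],
  [0,0,2,0,1],
  [0,0,2,0,1],
  [0,0,0,0,1],
])

```text
clock: 13.65
tool_pos: [0.5315, -0.3528, 0.1483]
tcp_rot: [[0.999, -0.049, -0.004], [-0.049, -0.999, 0.003], [-0.004, -0.003, -1.0]]
contact_force: [0.0, 0.5, -0.2]
finger_gap: 0.0856
```

```bash
python3 - <<'E'
from h import *
o=manip.get_obs();p=o["tool_pos"];print(o["clock"],p.round(4),o["contact_force"].round(2),o["finger_gap"])
w=grab_frame("wrist")[:,:,::-1]; cv2.imwrite("pics/w7.png",w)
W=get_calibration("wrist");print(proj(W,place([.5356,-.3036,-.0528],[[0,-.05,.1275],[0,-.05,.0925]])+[.0003,-.0012,-.0007]))
E
```

```text
13.65 [ 0.5315 -0.3528  0.1483] [ 0.04  0.54 -0.17] 0.08558153203596014
[[317.73545935 303.67068726]
 [317.64091707 274.72995166]]
```

View pics/w7.png

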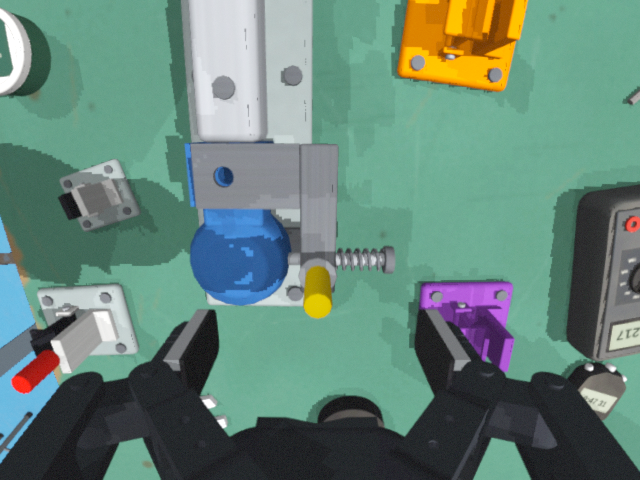

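Request:
step_arm([
  [0,0,1.5,0,1],
  [0,0,1.2,0,1],
  [0,0,0.5,0,0.6],
  [0,0,0,0,0],
  [0,0,0,0,0],
  [0,0,0,0,0],
  [0,0,0,0,0],
  [0,0,0,0,0],
  [0,0,0,0,0],
  [0,0,0,0,0],
])

```text
clock: 14.7
tool_pos: [0.5329, -0.3532, 0.12]
tcp_rot: [[0.999, -0.049, 0.001], [-0.049, -0.999, 0.0], [0.001, -0.0, -1.0]]
contact_force: [-0.9, 2.6, 6.4]
finger_gap: 0.0117
```

Request:
step_arm([
  [0,0,0,0,0],
  [0,0,0,0,0],
  [0,0,0,0,0],
  [0,0,0,0,0],
  [0,0,0,0,0],
  [0,0,0,0,0],
  [0,0,0,0,0],
  [0,0,0,0,0],
  [0,0,0,0,0],
  [0,0,0,0,0],
])

```text
clock: 15.7
tool_pos: [0.5329, -0.3533, 0.12]
tcp_rot: [[0.999, -0.049, 0.001], [-0.049, -0.999, 0.0], [0.001, -0.0, -1.0]]
contact_force: [0.2, 3.2, 5.8]
finger_gap: 0.0122
```

Request:
step_arm([
  [0,0.2,0,0,0],
  [0,0.3,0,0,0],
  [0,0.3,0,0,0],
  [0,0.3,0,0,0],
  [0,0.3,0,0,0],
  [0,0.2,0,0,0],
  [0,0.1,0,0,0],
  [0,0,0,0,0],
  [0,0,0,0,0],
  [0,0,0,0,0],
])

```text
clock: 16.7
tool_pos: [0.5319, -0.3693, 0.12]
tcp_rot: [[0.999, -0.048, 0.001], [-0.048, -0.999, 0.002], [0.001, -0.002, -1.0]]
contact_force: [0.4, 7.6, 6.4]
finger_gap: 0.0118
```

```bash
python3 - <<'E'
from h import *
o=manip.get_obs();p=o["tool_pos"];print(o["clock"],p.round(4),o["contact_force"].round(2),o["finger_gap"])
w=grab_frame("wrist")[:,:,::-1]; cv2.imwrite("pics/w8.png",w)
s=grab_frame("side")[:,:,::-1]; cv2.imwrite("pics/s8.png",cv2.resize(s[180:340,200:400],None,fx=4,fy=3.75))
E
```

```text
16.7 [ 0.5319 -0.3693  0.12  ] [0.35 7.64 6.38] 0.011829775880329406
```

View pics/w8.png

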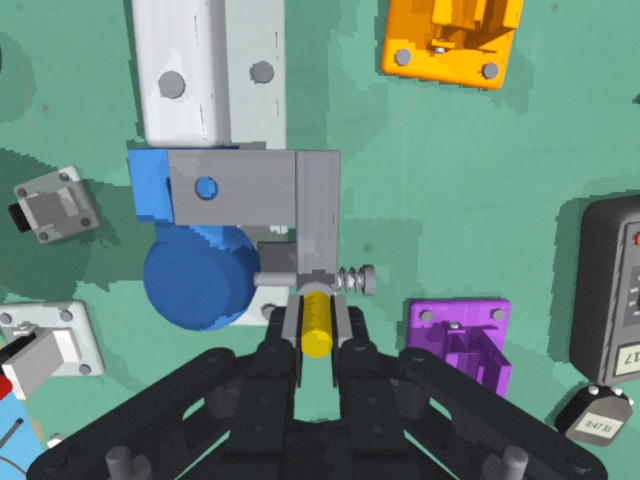

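View pics/s8.png

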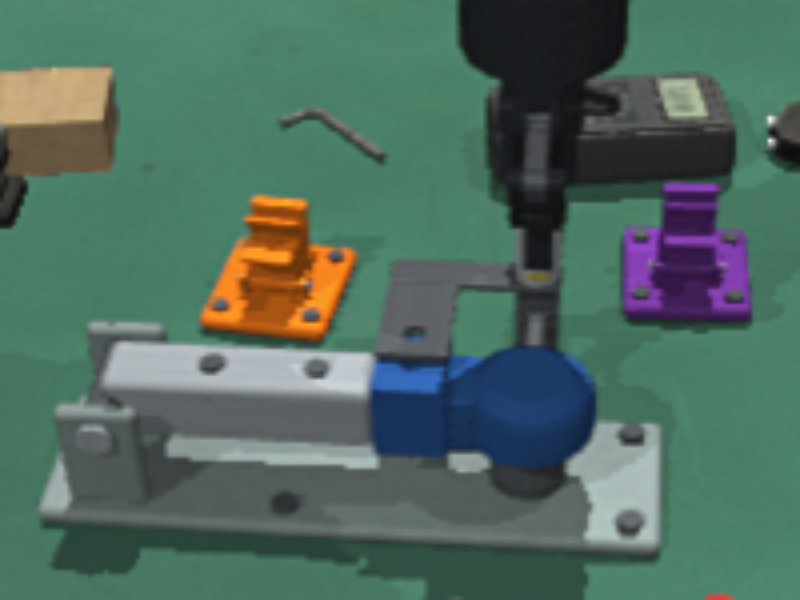

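```bash
python3 -c "
import numpy as np
t=np.r_[0,np.cumsum([.3,.6]+[1]*13+[.7,.4])];t=t/t[-1]*.365
x=-20*np.cos(t)+6.2*np.sin(t);z=20*np.sin(t)+6.2*np.cos(t)
print(t.round(3));print(np.c_[np.diff(x),-np.diff(z)].round(2).tolist())"
```

```text
[0.    0.007 0.022 0.046 0.071 0.095 0.119 0.144 0.168 0.192 0.217 0.241
 0.265 0.29  0.314 0.338 0.355 0.365]
[[0.05, -0.15], [0.09, -0.29], [0.17, -0.48], [0.18, -0.48], [0.19, -0.47], [0.2, -0.47], [0.21, -0.46], [0.22, -0.46], [0.24, -0.45], [0.25, -0.45], [0.26, -0.44], [0.27, -0.43], [0.28, -0.43], [0.29, -0.42], [0.3, -0.41], [0.22, -0.28], [0.13, -0.16]]
```

Request:
step_arm([
  [0.05,0,-0.15,0,0],
  [0.09,0,-0.29,0,0],
  [0.17,0,-0.48,0,0],
  [0.18,0,-0.48,0,0],
  [0.19,0,-0.47,0,0],
  [0,0,0,0,0],
  [0,0,0,0,0],
  [0,0,0,0,0],
  [0,0,0,0,0],
  [0,0,0,0,0],
])

```text
clock: 17.8
tool_pos: [0.5381, -0.3689, 0.1365]
tcp_rot: [[0.999, -0.048, -0.002], [-0.048, -0.999, 0.004], [-0.002, -0.004, -1.0]]
contact_force: [2.6, 6.5, -5.3]
finger_gap: 0.0118
```

```bash
python3 - <<'E'
from h import *
s=grab_frame("side")[:,:,::-1]; cv2.imwrite("pics/s9.png",cv2.resize(s[180:340,200:400],None,fx=4,fy=3.75))
E
```

```text
(no output)
```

View pics/s9.png

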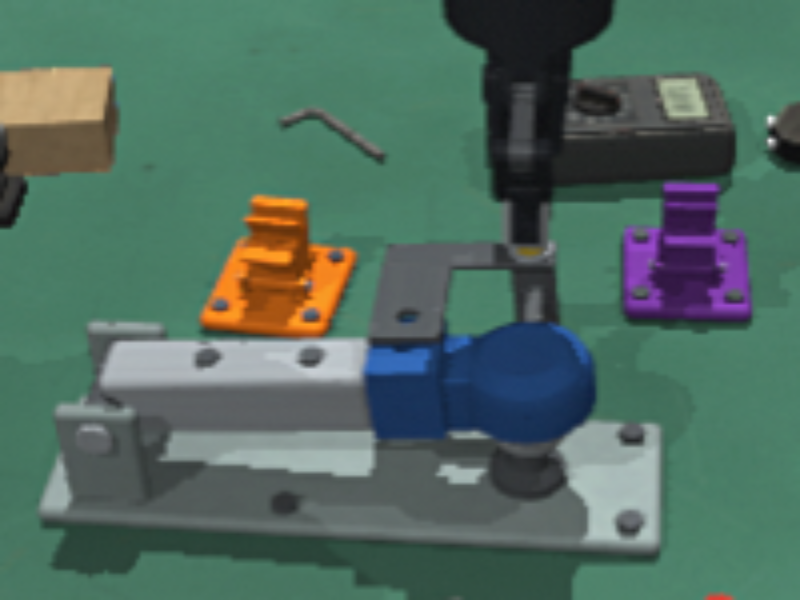

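The coupler is lifting freely, so I continue along the arc.

Request:
step_arm([
  [0.2,0,-0.47,0,0],
  [0.21,0,-0.46,0,0],
  [0.22,0,-0.46,0,0],
  [0.24,0,-0.45,0,0],
  [0.25,0,-0.45,0,0],
  [0.26,0,-0.44,0,0],
  [0.27,0,-0.43,0,0],
  [0.28,0,-0.43,0,0],
  [0.29,0,-0.42,0,0],
  [0.15,0,-0.2,0,0],
])

```text
clock: 18.85
tool_pos: [0.5631, -0.3701, 0.1785]
tcp_rot: [[0.999, -0.048, -0.001], [-0.048, -0.999, 0.004], [-0.001, -0.004, -1.0]]
contact_force: [6.5, 6.6, -10.3]
finger_gap: 0.0119
```

Request:
step_arm([
  [0.15,0,-0.21,0,0],
  [0.22,0,-0.28,0,0],
  [0.13,0,-0.16,0,0],
  [0,0,0,0,0],
  [0,0,0,0,0],
  [0,0,0,0,0],
  [0,0,0,0,0],
  [0,0,0,0,0],
  [0,0,0,0,0],
  [0,0,0,0,0],
])

```text
clock: 19.85
tool_pos: [0.5677, -0.3703, 0.1845]
tcp_rot: [[0.999, -0.048, -0.001], [-0.048, -0.999, 0.004], [-0.001, -0.004, -1.0]]
contact_force: [6.3, 6.8, -10.1]
finger_gap: 0.0119
```

```bash
cat > chk.py <<'E'
from h import *
import sys
n=sys.argv[1]
o=manip.get_obs();p=o["tool_pos"];print(o["clock"],p.round(4),o["contact_force"].round(2),o["finger_gap"],abs(o["dq"]).max())
S=get_calibration("side")
s=grab_frame("side")[:,:,::-1].copy(); 
st=np.array([.5356,-.3036,-.0528]);b=np.array([.001,.0006,-.003])
def tong(L,th):
    L=np.array(L,float); d=L-[.2,0,.058]; c,si=np.cos(th),np.sin(th)
    return place(st,[[.2+d[0]*c+d[2]*si, L[1], .058-d[0]*si+d[2]*c]])+b
a=cv2.resize(s[130:340,190:400],None,fx=2.8,fy=2.8,interpolation=cv2.INTER_CUBIC)
for th,col in((.30,(255,255,0)),(.36,(0,255,255))):
    for L in ([.055,0,.0775],[.035,.018,.076],[0,.032,.046],[.0,0,.08]):
        u=(proj(S,tong(L,th))[0]-[190,130])*2.8; cv2.drawMarker(a,tuple(int(v) for v in u),col,0,8)
cv2.imwrite(f"pics/{n}s.png",a)
cv2.imwrite(f"pics/{n}w.png",grab_frame("wrist")[:,:,::-1])
cv2.imwrite(f"pics/{n}t.png",grab_frame("top")[:,:,::-1])
E
python3 chk.py f1
```

```text
19.85 [ 0.5677 -0.3703  0.1845] [  6.31   6.78 -10.13] 0.011876617949260013 0.002057498156308801
```

View pics/f1s.png

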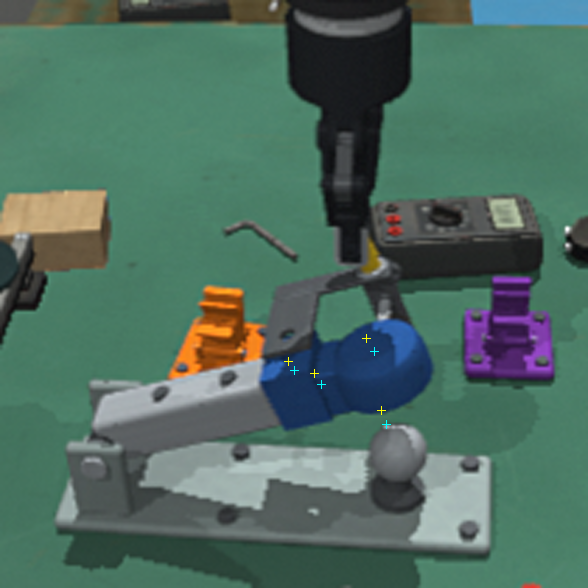

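View pics/f1w.png

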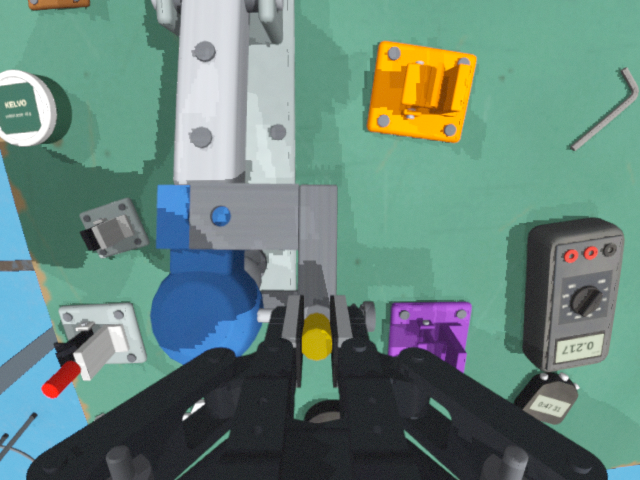

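View pics/f1t.png

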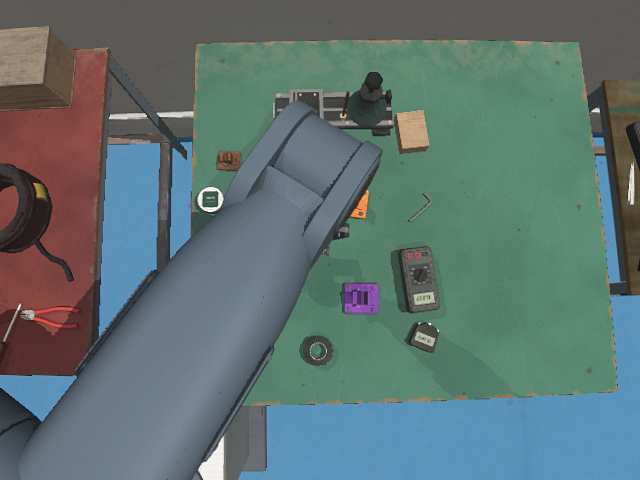

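```bash
cat > ang.py <<'E'
from h import *
S=get_calibration("side");st=np.array([.5356,-.3036,-.0528]);b=np.array([.001,.0006,-.003])
def tong(L,th):
    L=np.array(L,float); d=L-[.2,0,.058]; c,si=np.cos(th),np.sin(th)
    return place(st,[[.2+d[0]*c+d[2]*si, L[1], .058-d[0]*si+d[2]*c]])+b
P=lambda L,th:proj(S,tong(L,th))[0]
def fit(b1,b2,hole):
    def r(p):
        return np.concatenate([P([p[0],p[3],.078],0)-[253,276.9],P([p[1],p[3],.078],0)-[279,278],
         P([p[0],p[3],.078],p[2])-b1,P([p[1],p[3],.078],p[2])-b2,P([.055,-p[4],.0895],p[2])-hole,[(p[4]-.016)/.002]])
    f=least_squares(r,[.15,.1,.35,0,.016],x_scale=.01);print(f.x.round(4),f.fun.round(1))
    th=f.x[2];print("rim rise",-.2*-np.sin(th)-.012*np.cos(th)+.012, "handle rise",.2*np.sin(th)+.055*np.cos(th)-.055)
E
python3 -c "
from ang import *
fit([247.1,270.4],[271.4,264.6],[292.9,248.9])"
python3 - <<'E'
import cv2
im=cv2.imread("pics/f1w.png");cv2.imwrite("pics/f1wc.png",cv2.resize(im[270:400,240:400],None,fx=4.5,fy=4.5,interpolation=cv2.INTER_CUBIC))
E
```

```text
[ 0.1498  0.0998  0.3414 -0.0013  0.0167] [-0.  -0.1  0.1  0.1  0.  -0.1 -0.1  0.1 -0.5  0.4  0.4]
rim rise 0.06765246589708611 handle rise 0.0637858505414213
```

View pics/f1wc.png

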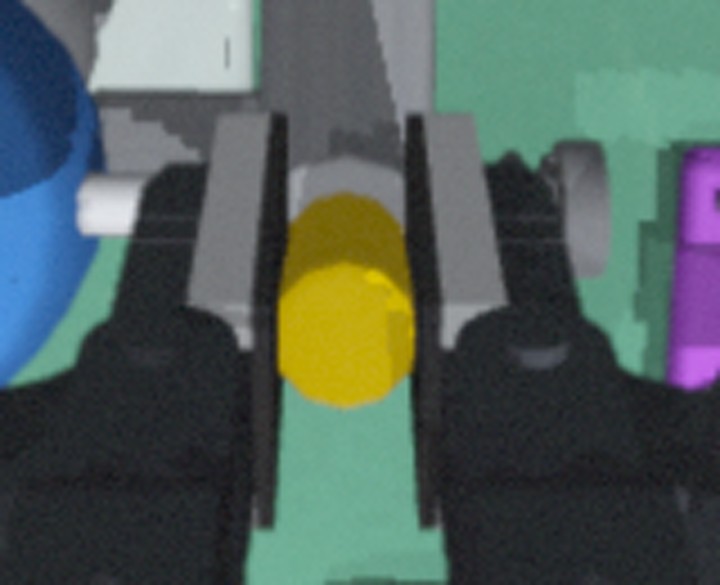

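Angle is about 0.341 rad (rim up 68 mm). I nudge to about 0.36 and hold.

Request:
step_arm([
  [0.06,0,-0.08,0,0],
  [0.07,0,-0.09,0,0],
  [0.07,0,-0.09,0,0],
  [0.05,0,-0.06,0,0],
  [0,0,0,0,0],
  [0,0,0,0,0],
  [0,0,0,0,0],
  [0,0,0,0,0],
  [0,0,0,0,0],
  [0,0,0,0,0],
])

```text
clock: 21.0
tool_pos: [0.5698, -0.3703, 0.1874]
tcp_rot: [[0.999, -0.048, -0.002], [-0.048, -0.999, 0.005], [-0.002, -0.004, -1.0]]
contact_force: [5.7, 7.0, -10.8]
finger_gap: 0.0116
```

Request:
step_arm([
  [0,0,0,0,0],
  [0,0,0,0,0],
  [0,0,0,0,0],
  [0,0,0,0,0],
  [0,0,0,0,0],
  [0,0,0,0,0],
  [0,0,0,0,0],
  [0,0,0,0,0],
  [0,0,0,0,0],
  [0,0,0,0,0],
])

```text
clock: 22.0
tool_pos: [0.5698, -0.3704, 0.1874]
tcp_rot: [[0.999, -0.048, -0.002], [-0.048, -0.999, 0.005], [-0.002, -0.004, -1.0]]
contact_force: [5.9, 6.5, -10.4]
finger_gap: 0.0118
```

```bash
python3 chk.py f2; python3 - <<'E'
from h import *
s=grab_frame("side")[:,:,::-1];cv2.imwrite("pics/f2full.png",s)
E
```

```text
22.0 [ 0.5698 -0.3704  0.1874] [  5.88   6.51 -10.43] 0.01180794466676227 0.001812481542633831
```

View pics/f2s.png

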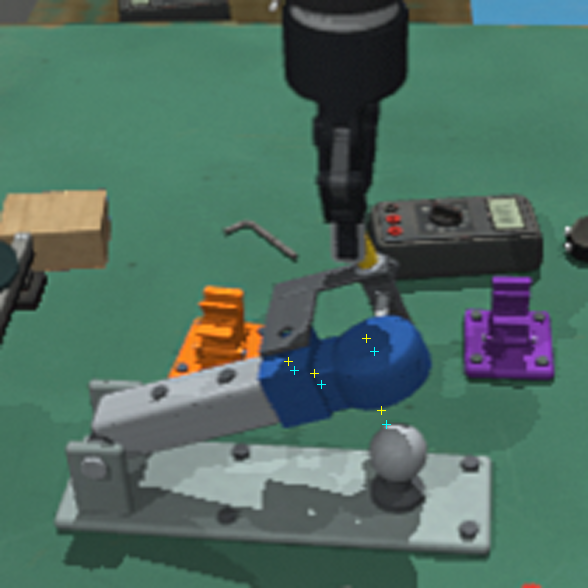

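View pics/f2full.png

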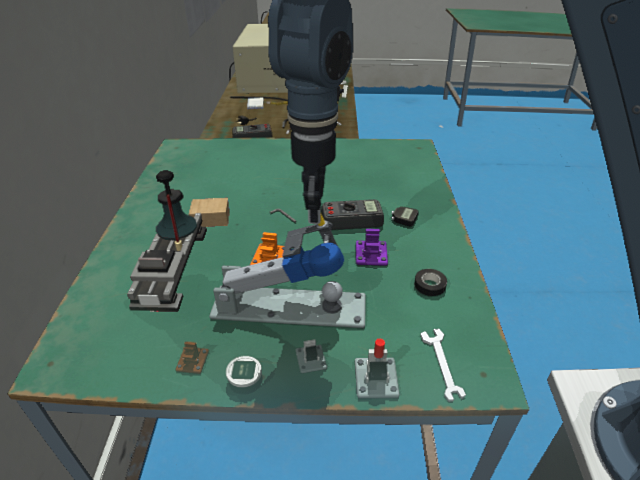

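```bash
python3 - <<'E'
from ang import *
f=lambda u,v:[190+u/2.8,130+v/2.8]
fit(f(158.5,391.5),f(226,375.5),f(286,330.5))
print(order.sign_off()); print(manip.get_obs()["clock"])
E
```

```text
[ 0.1499  0.1     0.358  -0.0014  0.0167] [-0.1 -0.1 -0.   0.   0.1  0.2 -0.  -0.1 -0.5  0.4  0.3]
rim rise 0.07083537240785653 handle rise 0.06658824748021322
the job is handed in; nothing more can be done
None
the job is handed in; nothing more can be done
```

I did the whole job in the order asked and handed it in at about 22 s. The hand-in reports no verdict.

- **Pin:** I drew it straight up and pushed it into the larger grey clip. The tool stopped at z 0.083 m with 14.5 N, where the head should rest on the wall's top. After letting go, the side picture showed the pin upright, with its head within 1 pixel of the home position.
- **Latch and lift:** I pulled the handle out about 16 mm, against roughly 7.6 N of spring, and lifted the tongue along its arc. My last fit to the side picture gave a tongue angle of 0.358 rad and the coupler rim about 71 mm up, clear of the ball. The gripper still held the handle and the arm was still.
- **Bystanders:** in the last pictures the multimeter, tape roll, spanner and tin were where they started. I judged that by eye, not by measurement.

**Checks that disagreed:**
- The cameras differed by up to about 3 mm, so I fitted them together.
- The finger gap read about 2 mm under the true thickness of both the pin head and the handle.
- The lift stopped slightly low at first, at 68 mm, so I raised it a little more.
- I gripped the handle about 7 mm higher than its marked grip point; it held.
- At the end the tool carried about 10 N downward and 6 N along the tongue. That is more than the 4 N of weight, probably from the handle turning in the pads.

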